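# Stack a shredder's drive clutch

## Task

Rebuild the shredder's drive clutch on its splined hub: first slide the dark cork-lined friction disc all the way down with its tab on the side of the orange bar, then the brass separator plate flat down on top of it with its tab pointing exactly the opposite way. Feel for the splines with light pressure and never force a plate onto the hub, leave both plates lying flat and released, and leave the eraser, the loupe and the clip alone.

Things in the scene. Friction and masses are not known exactly. Their poses are not given: they have to be found in the camera images.
- stand: grey square base, 116 x 116 x 26 mm, fixed; origin at the centre of its underside, z up. From its middle rises a steel hub, coaxial with the stand's z: flange 60 mm across, above it a 26 mm core with six splines, ending in a cone
- hub_seat (a point): on the hub's axis at the flange's top, 45 mm above the table with the hub up as it stands unloaded (the point does not sink with the hub): the disc's origin comes here, the brass plate's 10 mm above; axes as the stand's. The hub never turns
- spline_top (a point): on the axis at the splines' flat tops, 71 mm above the table, axes as the stand's. Six splines, 60 degrees apart, 6 mm wide, reach 18 mm from the axis. Their rotation is unmeasured: the nearest direction in which a tab lets its plate go on is anywhere within 0.45 rad either way of the stand's +y, then every 60 degrees, with about 0.09 rad of play either way
- hub_tip (a point): top of the cone, 18 mm wide, 79 mm above the table, axes as the stand's. The hub is sprung: it starts to sink at 3 N, gives 12 mm up to 7 N, then is solid; it rises when relieved and carries both plates without sinking. Once a plate pressed on the spline tops is turned into the gaps, the hub pops up through it and the push vanishes (these points do not sink)
- orange_bar (a point): middle of the flat orange bar, 50 x 12 mm, on top of the stand along its +y edge, 47 mm from the hub's axis: the side for the disc's tab; axes as the stand's
- friction_disc: dark steel friction disc with tan cork lining blocks on its upper face, 58 mm across and 10 mm thick, 90 g, lying flat this way up. One tab, 18 mm wide, ends 48 mm from the centre. Two parallel flats at its own +y and -y, 26 mm long and 58 mm apart: grip there from above. Six teeth in its hole, tips 14.5 mm from the centre. Origin: centre of the underside; x along the tab, z up
- friction_disc_tab (a point): point in the disc's tab, 40 mm from the disc's centre and 5 mm above its underside; axes as the disc's
- separator_plate: plain brass separator plate, 58 mm across and 10 mm thick, 90 g, lying flat this way up. One tab, 18 mm wide, ends 48 mm from the centre. Two parallel flats at its own +y and -y, 26 mm long and 58 mm apart: grip there from above. Six teeth in its hole, tips 14.5 mm from the centre. Origin: centre of the underside; x along the tab, z up
- separator_plate_tab (a point): point in the brass plate's tab, 40 mm from the plate's centre and 5 mm above its underside; axes as the plate's
- eraser: small green and white eraser, 22 x 50 x 12 mm, a bystander; origin at the centre of its underside
- loupe: black magnifier, 42 mm across, 43 mm high, a bystander; origin at the centre of its underside
- clip: black spring clip, 32 x 50 x 12 mm, a bystander; origin at the centre of its underside

How it is judged:
On the way, in this order (a step that is already met when the one before it is completed fails the run):
1. the friction disc is down on the hub's flange, its tab on the orange bar's side (z of friction_disc in the frame of hub_seat below 0.003 m and horizontal distance between friction_disc and hub_seat below 0.004 m and angle between friction_disc's own z axis and vertical below 0.08 rad and y of friction_disc_tab in the frame of stand above 0.028 m), for 0.2 s.
2. the brass plate is down on the disc, its tab opposite (all of step 1 and z of separator_plate in the frame of hub_seat between 0.006 and 0.013 m and horizontal distance between separator_plate and hub_seat below 0.004 m and angle between separator_plate's own z axis and vertical below 0.08 rad and y of separator_plate_tab in the frame of stand below -0.028 m and angle between the x axis of friction_disc and the x axis of separator_plate, either way round below 0.3 rad), for 0.2 s.
At the end, for the whole second after the job is handed in: Disc on the flange, brass plate on the disc: each within 3 mm in height, 4 mm of the axis, 0.08 rad of level; disc tab point at least 28 mm to the orange bar's side (+y of the stand), brass tab point 28 mm to the other, tab lines within 0.3 rad; both at rest, released (all of step 2 and linear speed of each of friction_disc, separator_plate below 0.02 m/s and contact force between the fingers and friction_disc below 0.1 N and contact force between the fingers and separator_plate below 0.1 N); the robot touches nothing.
It fails at once if a plate is pushed against the hub or stand with more than 20 N (contact force between any of friction_disc, separator_plate and stand above 20 N).
It fails at once if the brass plate is pressed on the disc with more than 20 N (contact force between separator_plate and friction_disc above 20 N).
It fails at once if the eraser, the loupe or the clip is moved by more than 20 mm (distance of any of eraser, loupe, clip from where it was at the start of the episode above 0.02 m).
It also fails if it takes over 67 s, if anything falls off the work surface, if the arm or the gripper's body presses on something with over 40 N, if the wrist force passes 120 N, or if a joint passes its speed limit or range.

## Robot

A 6-joint arm with a two-finger parallel gripper is mounted at the origin on the work surface; the furniture and walls round the work are solid. World frame = base frame: x ahead of the robot, y to its left, z up, the work surface at z = 0. Lengths are in m, angles in rad, forces in N, time in s.
With the tool pointing down it reaches from about 0.375 to 0.9 m from the base axis. Payload 3.1 kg.
Tool frame: the origin (TCP) lies at the centre of the arm's flange, where the gripper is bolted on; the fingertips stand 173 mm ahead of it and the grasp point (between the pads) lies 155 mm ahead of it (arm.finger_overhang is the distance from the TCP to the fingertips, in m); z points along the fingers, y is the line along which they close (so a half turn about z gives the same grasp; the last joint's range is limited). The gripper opens to 85 mm and grips with 20 to 120 N. Pads are 22 mm wide; open, the fingers measure 114 mm over their backs; the gripper's body (76 mm by 85 mm) begins 54 mm behind the grasp point. The pads swing forward as they close: fully open they stand 13 mm farther back than shut.
Start: joints at [-1.383, 0.527, 1.433, -0, 1.181, -0.178], TCP at [0.224, -0.583, 0.405] pointing down, gripper open.
Joint ranges: [-3.08, 3.08], [-0.75, 2.2], [0.22, 2.44], [-1.43, 4.57], [0, 2.65], [-2.85, 2.85]. Speed limits (rad/s): [2.79, 2.79, 3.14, 3.14, 3.14, 3.14].

## Interface

Orientations are given as a unit quaternion [w, x, y, z].
In Python, from bench import arm, read_camera, camera_info, finish_job, spot_in gives the robot as it stands.
- The arm moves only by the tool servo_tool, never from a script. Its argument "rows" is a list of rows, each a list of 5 numbers: the opening, from -1 (shut) to 1 (fully open), then the shift along the tool's x, y, z in m, then the turn about the tool's z in rad. A call has 1 to 20 rows; each row is the pose to reach, as a shift and turn from the pose commanded when the call began, along the tool's axes at that moment; what a row does not reach only later rows make up. A row lasts 1/8 s, in which the tool goes at most 62.5 mm and 10.7 degrees, less where a joint would pass 70% of its speed; a pose out of reach is approached as far as the arm can. A call with a gripper value outside its range is refused whole. The fingers move at their own pace and stop on an object; the grip force is fixed at half the most. Time passes only in rows, so rows that repeat a pose let the fingers close. It gives the time, the measured TCP pose, the force, the opening and the grip force at its end, in the units of the state.
- arm.get_obs(): the state, without advancing time (a new reading comes with each control period).
- read_camera(name): name is "scene" or "top"; returns (picture, depth): 384x512x3 uint8, red, green, blue; 384x512 float32, m along the optical axis (not along the pixel's ray), 0 where there is no reading.
- camera_info(name): a dict with "fovy" (degrees; the focal length in pixels is half the picture's height over the tangent of half this angle, whatever the lens; pixels are square), "cx", "cy" (the principal point, pixels), "origin" and "orientation" of the camera in the world. Camera axes: x right, y up, looking along -z (the intrinsics and any distortion apply to the point x, -y, -z); pixel columns grow to the right and rows downward; lengths in m; the calibration is good to about 2 mm. A picture is of the moment at which its call begins. camera_info takes no time and is no camera call.
- finish_job(): hands the job in; it is judged then, once.
Trained networks look in the newest picture that a camera, given by its name, has taken for a name from the list of things; names that differ only in an ending like _2 or _b are one class to them, and where a whole thing is asked for, a point or a joint stands for the part that bears it (a point fixed in the world has none). Each returns a list of dicts, best first, with "confidence" (0 to 1); they miss things now and then, are a little off and sometimes report something else, mostly with a low value. They report only what shows in the picture. A call takes as long as a camera call.
- spot_in(camera, thing): "uv" ([column, row] in pixels, amid what is visible of it).
The state is a dict: "t": time; "q": joint angles; "joint_vel": joint speeds; "effort": joint torques, N m; "tool_pos": TCP position; "tcp_rot": TCP orientation; "contact_force": force on the tool from outside, world axes, zero at the start; "ft_torque": the same for the moment, N m; "width": opening from 0.0 (shut) to 1.0 (fully open); "gripper_force": force on a finger pad.
Only numpy, scipy, OpenCV 4.12 (cv2) and the standard library are available. Lean on these libraries where they do the work, as an engineer would, in place of code of your own. Each camera call takes 0.05 s, during which the arm holds its last target. There are 200 camera calls.

## Working session

There is one attempt and no reset: what is moved stays moved. The work goes in short steps, Python scripts to look and compute and a tool call to move; the robot and the scene stay as the last step left them, time stands still between calls to the robot, and variables do not carry over. Pictures are saved under pics/ and viewed, at most 10 in all, crops included, and the job is handed in when it is done.

Besides the shell and the picture viewer there is one more tool, called after ">>>" as a command line: name --pt "numbers of a row" for each row, then --argument value for the rest. servo_tool: Moves the arm, as the interface text tells. Its arguments: {"type":"object","properties":{"rows":{"type":"array","items":{"type":"array","items":{"type":"number"}}}},"required":["rows"]}

```bash
ls; mkdir -p pics
cat > h.py <<'E'
import numpy as np, cv2
from scipy.spatial.transform import Rotation as R
from bench import arm, read_camera, camera_info, finish_job, spot_in
def cam(n):
    i=camera_info(n); f=192/np.tan(np.radians(i["fovy"])/2); q=i["orientation"]
    return f,i["cx"],i["cy"],np.array(i["origin"]),R.from_quat([q[1],q[2],q[3],q[0]]).as_matrix(),i
def cloud(n,d):
    f,cx,cy,o,M,i=cam(n); v,u=np.indices(d.shape)
    p=np.stack([(u-cx)/f*d,-(v-cy)/f*d,-d],-1); return p@M.T+o
def onplane(n,u,v,z):
    f,cx,cy,o,M,i=cam(n); r=M@np.array([(u-cx)/f,-(v-cy)/f,-1]); return o+r*(z-o[2])/r[2]
def show(n,name):
    p,d=read_camera(n); cv2.imwrite(f"pics/{name}.png",p[...,::-1]); np.save(f"{name}.npy",d); return p,d
E
python3 - <<'E'
from h import *
for n in ("top","scene"):
    p,d=show(n,n+"0"); print(n,camera_info(n))
    for t in ("stand","hub_tip","orange_bar","friction_disc","friction_disc_tab","separator_plate","separator_plate_tab","eraser","loupe","clip"):
        r=spot_in(n,t); c=cloud(n,d)
        for x in r[:2]:
            u,v=np.round(x["uv"]).astype(int); print(t,np.round(x["uv"],1),round(x["confidence"],2),np.round(c[v,u],3))
print(arm.get_obs()); print(arm.finger_overhang)
a=cv2.imread("pics/top0.png");b=cv2.imread("pics/scene0.png")
E
```

```text
pics
top {'fovy': 43.68427448945825, 'cx': 260.07262715500497, 'cy': 182.1706301082816, 'origin': array([0.44836766, 0.00294745, 1.1106001 ]), 'orientation': array([ 0.70999684,  0.03891467, -0.03795951, -0.70210341])}
stand [254.5 174.3] 0.79 [0.582 0.019 0.054]
stand [169.  129.3] 0.26 [0.684 0.213 0.043]
hub_tip [252.7 172.4] 0.89 [0.584 0.021 0.073]
orange_bar [255.4 170.2] 0.71 [0.587 0.016 0.08 ]
friction_disc [162.9 201.3] 0.69 [0.523 0.23  0.   ]
friction_disc [256.2 172.2] 0.51 [0.584 0.014 0.074]
friction_disc_tab [161. 199.] 0.61 [0.527 0.233 0.008]
friction_disc_tab [350.3 140.6] 0.31 [ 0.668 -0.204  0.008]
separator_plate [349.6 229.1] 0.9 [ 0.463 -0.202  0.008]
separator_plate_tab [349.6 227.9] 0.58 [ 0.465 -0.202  0.011]
eraser [281.4 241.3] 0.57 [ 0.434 -0.044  0.013]
loupe [168.6 129. ] 0.8 [0.684 0.213 0.043]
loupe [278.9 239.2] 0.42 [ 0.439 -0.039  0.017]
clip [350.6 139.2] 0.46 [ 0.672 -0.206  0.011]
scene {'fovy': 48.15963131935564, 'cx': 257.0230445745137, 'cy': 190.56245260738953, 'origin': array([0.21234726, 0.64329432, 0.8682028 ]), 'orientation': array([-0.2
[... 540 characters left out ...]
1.38249809e+00,  5.27485431e-01,  1.43270770e+00,  5.07745821e-06,
        1.18142180e+00, -1.78512066e-01]), 'joint_vel': array([-1.11107396e-03, -2.90709111e-05, -3.01664247e-04,  1.23764604e-03,
        1.29937410e-03, -1.10398121e-03]), 'effort': array([-2.55891837e-04, -4.42334282e+01, -1.78422260e+01, -2.85513597e-04,
        7.44527679e-04,  7.09653776e-06]), 'tool_pos': array([ 0.22416541, -0.58338586,  0.4047169 ]), 'tcp_rot': array([-1.11519761e-05,  9.83228543e-01,  1.82377720e-01,  2.29414615e-06]), 'contact_force': array([ 0.46385981, -0.44906741,  0.22021667]), 'ft_torque': array([-0.0155462 , -0.03010864,  0.01036474]), 'gripper_force': 0.0, 'width': 1.0018001995841552}
0.1734
```

View pics/top0.png

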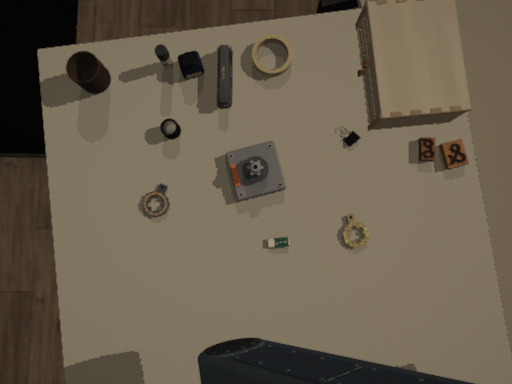

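View pics/scene0.png

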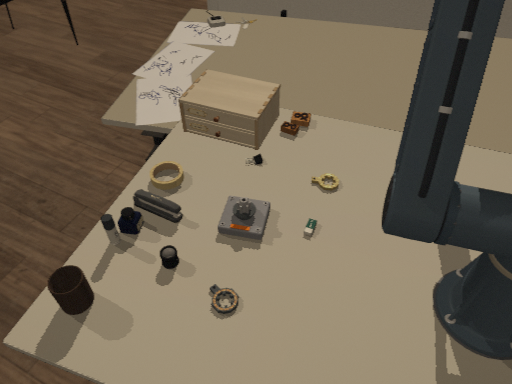

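The top view shows the disc at about (155,204) with its tab up-right at (162,188). The brass plate is at (355,235) with its tab at (350,217). The hub is at (255,170) and the orange bar at (235,175), on the +y side. I'll fit poses from depth and colour next.

```bash
cat >> h.py <<'E'
from scipy.optimize import minimize
def fitplate(P,c0,zr,rad=.075):
    """P Nx3; fit disc+tab shape to points with z in zr; returns x,y,th"""
    m=(P[:,2]>zr[0])&(P[:,2]<zr[1])&(np.hypot(P[:,0]-c0[0],P[:,1]-c0[1])<rad); Q=P[m,:2]
    g=np.stack(np.meshgrid(*[np.arange(-.075,.075,.001)]*2),-1).reshape(-1,2)+np.array(c0)
    from scipy.spatial import cKDTree
    occ=(cKDTree(Q).query(g)[0]<.0016).astype(float)
    img=cv2.GaussianBlur(occ.reshape(150,150),(0,0),1.5).ravel()
    def model(s):
        c,sn=np.cos(s[2]),np.sin(s[2]); d=g-s[:2]; x=d[:,0]*c+d[:,1]*sn; y=-d[:,0]*sn+d[:,1]*c
        r=np.hypot(x,y); S=lambda t:1/(1+np.exp(-t/.001))
        return np.maximum(S(.029-r)*S(r-.0165),S(.048-x)*S(.009-abs(y))*S(x-.02))
    best=None
    for t in np.arange(-np.pi,np.pi,np.pi/4):
        r=minimize(lambda s:((model(s)-img)**2).sum(),[*c0,t],method="Nelder-Mead",options=dict(initial_simplex=[[*c0,t],[c0[0]+.006,c0[1],t],[c0[0],c0[1]+.006,t],[*c0,t+.5]],xatol=1e-5))
        if best is None or r.fun<best.fun: best=r
    return best.x,best.fun,len(Q)
E
python3 - <<'E'
from h import *
for n in ("top","scene"):
    p=cv2.imread(f"pics/{n}0.png"); d=np.load(n+"0.npy"); c=cloud(n,d); P=c.reshape(-1,3); P=P[d.ravel()>0]
    def near(xy,r,z0,z1): return P[(np.hypot(P[:,0]-xy[0],P[:,1]-xy[1])<r)&(P[:,2]>z0)&(P[:,2]<z1)]
    for nm,c0 in (("disc",(.518,.250)),("brass",(.452,-.215))):
        a=near(c0,.1,-.05,.05)[:,2]; print(n,nm,np.percentile(a,[5,30,50,95]).round(4))
        for zr in ((.005,.02),(.0065,.02)):
            x,f,k=fitplate(P,c0,zr); print(np.round(x,4),round(f),k)
    q=near((.585,.01),.1,.016,.04)[:,:2]; r=cv2.minAreaRect((q*1000).astype(np.float32)); print("stand",r)
    h=near((.585,.01),.03,.062,.09); print("hub",h.mean(0).round(4),len(h),h[:,2].max())
    hsv=cv2.cvtColor(p,cv2.COLOR_BGR2HSV); m=(hsv[...,0]<14)&(hsv[...,1]>170)&(hsv[...,2]>120)&(np.hypot(c[...,0]-.585,c[...,1]-.01)<.1)
    print("bar",c[m].mean(0).round(4),m.sum(),np.ptp(c[m],axis=0))
E
```

```text
top disc [-0.0035 -0.0011  0.      0.0088]
[ 0.5162  0.245  -0.3787] 165 413
[ 0.5161  0.2451 -0.3773] 147 387
top brass [-0.0034 -0.001   0.0001  0.0087]
[ 0.4506 -0.215   0.2971] 168 429
[ 0.4507 -0.2153  0.3022] 136 391
stand ((594.4158325195312, 15.809577941894531), (117.05457305908203, 115.79928588867188), 15.291398048400879)
hub [0.5933 0.0157 0.0748] 155 0.08300345794295283
bar [0.5865 0.063  0.0277] 25 [0.04660094 0.01889651 0.00803119]
scene disc [-0.0023 -0.0006  0.0003  0.0094]
[ 0.5151  0.2476 -0.3771] 156 420
[ 0.5152  0.2475 -0.3712] 150 397
scene brass [-0.0029 -0.0009  0.      0.0094]
[ 0.4495 -0.2115  0.2803] 374 233
[ 0.4496 -0.2118  0.2807] 386 217
stand ((593.0859985351562, 19.625335693359375), (117.77267456054688, 118.0942153930664), 15.395584106445312)
hub [0.5913 0.0217 0.0726] 129 0.08187192995308834
bar [0.583  0.0637 0.0289] 57 [0.04576338 0.0203053  0.0074891 ]
```

```bash
cat >> h.py <<'E'
def rel(x,y,z,yaw,turns=0):
    """shift/turn from current commanded (approx measured) pose to world TCP target"""
    o=arm.get_obs(); q=o["tcp_rot"]; M=R.from_quat([q[1],q[2],q[3],q[0]]).as_matrix(); d=M.T@(np.array([x,y,z])-o["tool_pos"])
    y0=np.arctan2(M[1,0],M[0,0]); t=y0-yaw; t=(t+np.pi)%(2*np.pi)-np.pi+turns*2*np.pi
    return np.round([*d,t],4)
E
python3 - <<'E'
from h import *
n="top";p=cv2.imread("pics/top0.png"); d=np.load("top0.npy"); f,cx,cy,o,M,i=cam(n); c=cloud(n,d)
def rect(x0,y0,z,th,w=.05):  # ortho crop at plane z in frame rotated th
    s=np.linspace(-w,w,250); X,Y=np.meshgrid(s,-s); C,S=np.cos(th),np.sin(th)
    W=np.stack([x0+C*X-S*Y,y0+S*X+C*Y,np.full_like(X,z)],-1); k=(W-o)@M
    u=cx+f*k[...,0]/-k[...,2]; v=cy-f*k[...,1]/-k[...,2]
    return cv2.remap(p,u.astype(np.float32),v.astype(np.float32),cv2.INTER_CUBIC), cv2.remap(np.where(d>0,c[...,2],0).astype(np.float32),u.astype(np.float32),v.astype(np.float32),cv2.INTER_LINEAR)
out=[];o2=[]
for a in ((.5944,.0158,.071,.268),(.5162,.245,.01,-.378),(.4506,-.215,.01,.30)):
    I,Z=rect(*a); out.append(I); o2.append(cv2.cvtColor(np.clip((Z-(a[2]-.03 if a[2]>.05 else -.005))/(.04 if a[2]>.05 else .02)*255,0,255).astype(np.uint8),cv2.COLOR_GRAY2BGR))
    s=np.linspace(-.05,.05,250); X,Y=np.meshgrid(s,-s); r=np.hypot(X,Y); t=np.arctan2(Y,X)
    for lo,hi in ((.013,.018),(.0145,.0195)):
        m=(r>lo)&(r<hi)
        for nm,A in (("gray",I.mean(-1)),("z",Z)):
            h=[abs(((A[m]-A[m].mean())*np.exp(-1j*k*t[m])).mean()) for k in (5,6,7)]
            ph=np.angle(((A[m]-A[m].mean())*np.exp(6j*t[m])).mean())
            print(a[2],lo,nm,np.round(h,4),"peak angle",round(-(-ph)/6,3))
cv2.imwrite("pics/crop.png",np.vstack([np.clip(np.hstack(out)*1.6,0,255),np.hstack(o2)]))
print("wp",rel(.48,-.25,.36,.367),"tgt",rel(.5157,.2462,.26,-.376), arm.get_obs()["q"][5])
E
```

```text
0.071 0.013 gray [ 3.3834 11.3618  2.518 ] peak angle 0.273
0.071 0.013 z [0.0012 0.0063 0.001 ] peak angle 0.251
0.071 0.0145 gray [1.6365 9.8044 3.2455] peak angle 0.27
0.071 0.0145 z [0.0008 0.0056 0.0013] peak angle 0.246
0.01 0.013 gray [3.5826 6.2802 2.0422] peak angle -0.02
0.01 0.013 z [0.0002 0.0023 0.0002] peak angle 0.509
0.01 0.0145 gray [2.9621 5.9482 1.9274] peak angle -0.024
0.01 0.0145 z [0.0003 0.0025 0.0002] peak angle 0.509
0.01 0.013 gray [1.913  3.5788 2.4894] peak angle -0.454
0.01 0.013 z [0.0002 0.0024 0.0001] peak angle 0.506
0.01 0.0145 gray [2.6324 4.9403 3.2716] peak angle -0.456
0.01 0.0145 z [0.0001 0.0027 0.0002] peak angle 0.501
wp [ 3.584e-01 -2.195e-01  4.470e-02 -2.000e-04] tgt [ 0.5697 -0.6698  0.1447  0.7428] -0.17851206606291814[ WARN:0@0.466] global loadsave.cpp:1063 imwrite_ Unsupported depth image for selected encoder is fallbacked to CV_8U.
```

View pics/crop.png

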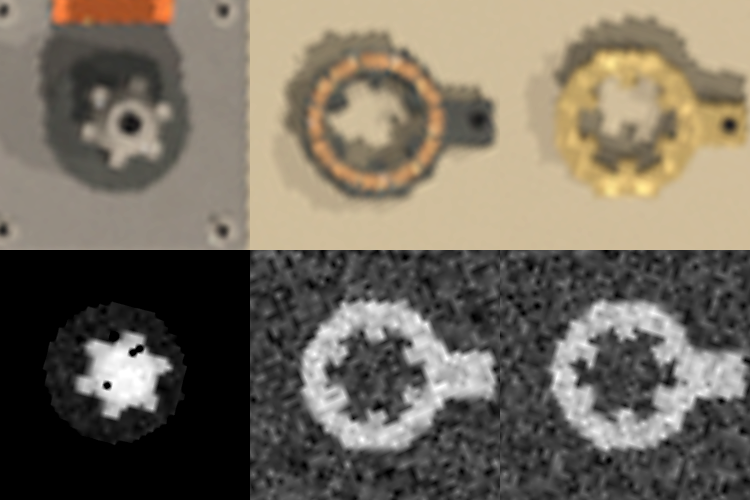

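The crop shows splines in the stand frame at about 0.26 rad (mod 60°), and the plate teeth sit at 30° to the tab. So the fitting tab direction is about −0.26 rad from the stand's +y, which is world yaw ≈1.575. Moving above the disc.

>>> servo_tool --pt "0.7 0.36 -0.22 0.045 0.1" --pt "0.7 0.36 -0.22 0.045 0.2" --pt "0.7 0.36 -0.22 0.045 0.3" --pt "0.7 0.36 -0.22 0.045 0.35" --pt "0.7 0.36 -0.22 0.045 0.35" --pt "0.7 0.36 -0.22 0.045 0.35" --pt "0.7 0.36 -0.22 0.045 0.35" --pt "0.7 0.57 -0.67 0.165 0.743" --pt "0.7 0.57 -0.67 0.165 0.743" --pt "0.7 0.57 -0.67 0.165 0.743" --pt "0.7 0.57 -0.67 0.165 0.743" --pt "0.7 0.57 -0.67 0.165 0.743" --pt "0.7 0.57 -0.67 0.165 0.743" --pt "0.7 0.57 -0.67 0.165 0.743" --pt "0.7 0.57 -0.67 0.165 0.743" --pt "0.7 0.57 -0.67 0.165 0.743" --pt "0.7 0.57 -0.67 0.165 0.743"

```text
t: 3.22
tool_pos: [0.5158, 0.2473, 0.2394]
tcp_rot: [0.0, 0.983, -0.186, -0.0]
contact_force: [0.9, -1.2, 0.2]
width: 0.849
gripper_force: 0.0
```

Run:
```python
from h import *
print(rel(.5157,.2462,.18,-.376)); o=arm.get_obs(); print(o["q"],o["width"])
```

```text
[0.0003 0.001  0.0594 0.0024]
[ 2.51861907e-01  6.93791198e-01  1.69321661e+00 -4.57369526e-04
  7.54920321e-01  2.19660615e+00] 0.8485875584382975
```

>>> servo_tool --pt "0.7 0 0.001 0.06 0.002" --pt "0.7 0 0.001 0.066 0.002" --pt "0.7 0 0.001 0.068 0.002" --pt "0.7 0 0.001 0.068 0.002"

```text
t: 3.72
tool_pos: [0.5166, 0.245, 0.1738]
tcp_rot: [-0.001, 0.982, -0.189, 0.002]
contact_force: [0.3, 1.1, 0.4]
width: 0.849
gripper_force: 0.0
```

>>> servo_tool --pt "0.7 0 0 0.001 0" --pt "0.7 0 0 0.002 0" --pt "0.7 0 0 0.002 0"

```text
t: 4.1
tool_pos: [0.5156, 0.2456, 0.1702]
tcp_rot: [-0.0, 0.982, -0.188, 0.0]
contact_force: [0.3, -0.1, -0.1]
width: 0.853
gripper_force: 0.0
```

>>> servo_tool --pt "0.7 0 0 0.001 0" --pt "0.7 0 0 0.002 0" --pt "0.7 0 0 0.002 0"

```text
t: 4.47
tool_pos: [0.5155, 0.2455, 0.1675]
tcp_rot: [0.0, 0.982, -0.188, -0.0]
contact_force: [0.0, 0.1, 0.2]
width: 0.851
gripper_force: 0.0
```

>>> servo_tool --pt "0.7 0 0 0.001 0" --pt "0.7 0 0 0.002 0" --pt "0.7 0 0 0.002 0"

```text
t: 4.85
tool_pos: [0.5155, 0.2455, 0.1656]
tcp_rot: [0.0, 0.982, -0.188, -0.0]
contact_force: [0.3, 0.6, -0.2]
width: 0.852
gripper_force: 0.0
```

>>> servo_tool --pt "0.7 0 0 0.001 0" --pt "0.7 0 0 0.001 0"

```text
t: 5.1
tool_pos: [0.5156, 0.2455, 0.165]
tcp_rot: [-0.0, 0.982, -0.188, 0.0]
contact_force: [-0.5, 0.4, 4.2]
width: 0.846
gripper_force: 1.3
```

Contact came at TCP z=0.165, as the linkage model predicted. I'll raise 6.5 mm and close.

>>> servo_tool --pt "0.7 0 0 -0.0065 0" --pt "0.7 0 0 -0.0065 0" --pt "-1 0 0 -0.0065 0" --pt "-1 0 0 -0.0065 0" --pt "-1 0 0 -0.0065 0" --pt "-1 0 0 -0.0065 0"

```text
t: 5.85
tool_pos: [0.5158, 0.2456, 0.1719]
tcp_rot: [-0.0, 0.982, -0.188, 0.0]
contact_force: [-0.2, 0.1, 5.6]
width: 0.656
gripper_force: 63.8
```

>>> servo_tool --pt "-1 0 0 -0.03 0" --pt "-1 0 0 -0.08 0" --pt "-1 0 0 -0.12 0" --pt "-1 0 0 -0.12 0" --pt "-1 0 0 -0.12 0"

```text
t: 6.48
tool_pos: [0.515, 0.2454, 0.2905]
tcp_rot: [0.0, 0.982, -0.188, -0.001]
contact_force: [-0.5, -0.2, -0.2]
width: 0.656
gripper_force: 64.2
```

Run:
```python
from h import *
print(rel(.5938,.0177,.29,1.575)); print(arm.get_obs()["q"])
```

```text
[ 1.5730e-01  1.8250e-01  5.0000e-04 -1.9532e+00]
[ 2.48805015e-01  6.11045872e-01  1.67039851e+00 -2.52308115e-05
  8.61886928e-01  2.19780931e+00]
```

>>> servo_tool --pt "-1 0.157 0.182 0 -0.2" --pt "-1 0.157 0.182 0 -0.4" --pt "-1 0.157 0.182 0 -0.6" --pt "-1 0.157 0.182 0 -0.8" --pt "-1 0.157 0.182 0 -1.0" --pt "-1 0.157 0.182 0 -1.2" --pt "-1 0.157 0.182 0 -1.4" --pt "-1 0.157 0.182 0 -1.6" --pt "-1 0.157 0.182 0 -1.8" --pt "-1 0.157 0.182 0 -1.953" --pt "-1 0.157 0.182 0 -1.953" --pt "-1 0.157 0.182 0 -1.953" --pt "-1 0.157 0.182 0 -1.953"

```text
t: 8.1
tool_pos: [0.594, 0.0184, 0.29]
tcp_rot: [-0.001, 0.706, 0.708, -0.001]
contact_force: [-0.1, 0.0, -1.0]
width: 0.658
gripper_force: 64.2
```

```bash
cat >> h.py <<'E'
def disccheck(name):
    p,d=show("scene",name); o=arm.get_obs(); P=cloud("scene",d).reshape(-1,3); t=o["tool_pos"]
    Q=P[(np.hypot(P[:,0]-t[0],P[:,1]-t[1])<.07)&(P[:,2]>.09)]; h,e=np.histogram(Q[:,2],np.arange(.1,.2,.004)); print(t,dict(zip(e.round(3),h)))
    f,cx,cy,oo,M,i=cam("scene"); k=(np.array([t[0],t[1],.12])-oo)@M; u,v=int(cx+f*k[0]/-k[2]),int(cy-f*k[1]/-k[2])
    c=p[max(v-60,0):v+60,u-70:u+70,::-1]; cv2.imwrite(f"pics/{name}c.png",cv2.resize(np.clip(c*1.5,0,255).astype(np.uint8),None,fx=5,fy=5,interpolation=cv2.INTER_CUBIC)); print("crop origin",u-70,max(v-60,0)); return P
E
python3 - <<'E'
from h import *
P=disccheck("s1"); np.save("P1.npy",P)
E
```

```text
[0.59407533 0.01843152 0.2903072 ] {np.float64(0.1): np.int64(0), np.float64(0.104): np.int64(0), np.float64(0.108): np.int64(0), np.float64(0.112): np.int64(0), np.float64(0.116): np.int64(18), np.float64(0.12): np.int64(44), np.float64(0.124): np.int64(130), np.float64(0.128): np.int64(158), np.float64(0.132): np.int64(18), np.float64(0.136): np.int64(19), np.float64(0.14): np.int64(26), np.float64(0.144): np.int64(17), np.float64(0.148): np.int64(23), np.float64(0.152): np.int64(16), np.float64(0.156): np.int64(18), np.float64(0.16): np.int64(13), np.float64(0.164): np.int64(19), np.float64(0.168): np.int64(46), np.float64(0.172): np.int64(66), np.float64(0.176): np.int64(60), np.float64(0.18): np.int64(27), np.float64(0.184): np.int64(49), np.float64(0.188): np.int64(64), np.float64(0.192): np.int64(60)}
crop origin 172 128
```

View pics/s1c.png

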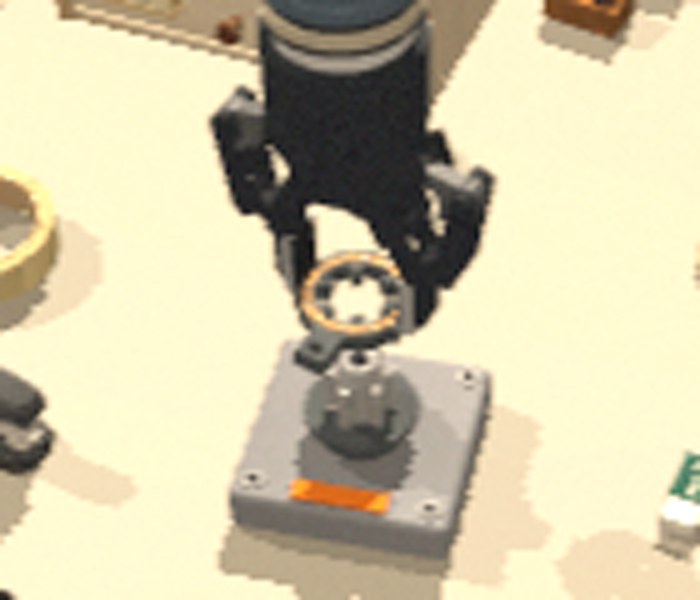

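The disc is held level with its tab toward the lower-left, on the bar side; the hub is below it in the crop at (360,360). I'll fit the in-hand disc pose in the same camera as the stand.

Run:
```python
from h import *
P=np.load("P1.npy"); t=arm.get_obs()["tool_pos"]
P=P[abs(P[:,0]-t[0])<.032]
for zr in ((.121,.134),(.1235,.134),(.125,.133)):
    x,f,k=fitplate(P,t[:2],zr); print(np.round(x,4),round(f),k)
Q=P[(abs(P[:,2]-.128)<.006)&(P[:,1]>t[1]-.02)]; 
A=np.c_[Q[:,:2]-t[:2],np.ones(len(Q))]; 
for _ in range(3):
    s=np.linalg.lstsq(A,Q[:,2],rcond=None)[0]; r=abs(A@s-Q[:,2])<.002; A,Q=A[r],Q[r]
print("top plane",s,len(Q))
# hub in scene frame, symmetric estimates from initial pictures
for n in ("top","scene"):
    d=np.load(n+"0.npy"); C=cloud(n,d).reshape(-1,3); C=C[(np.hypot(C[:,0]-.593,C[:,1]-.018)<.08)]
    a=C[abs(C[:,2]-.026)<.004]; print(n,"stand top",a[:,2].mean(), "spline tops",C[abs(C[:,2]-.071)<.003].mean(0), "tip",C[C[:,2]>.076].mean(0))
```

```text
[0.5937 0.0209 1.6444] 377 309
[0.5939 0.0207 1.6459] 377 280
[0.5939 0.0205 1.6462] 380 259
top plane [0.01918102 0.00300466 0.1280111 ] 180
top stand top 0.026063748611254028 spline tops [0.59359519 0.01525756 0.07145883] tip [0.59382365 0.01608201 0.07909995]
scene stand top 0.02620027338350024 spline tops [0.59141469 0.02183127 0.07099378] tip [0.59211882 0.01886323 0.07911033]
```

>>> servo_tool --pt "-1 -0.0013 -0.0006 0.02 0" --pt "-1 -0.0013 -0.0006 0.042 0" --pt "-1 -0.0013 -0.0006 0.044 0" --pt "-1 -0.0013 -0.0006 0.044 0"

```text
t: 8.65
tool_pos: [0.5939, 0.0171, 0.2474]
tcp_rot: [0.0, 0.706, 0.708, 0.0]
contact_force: [0.3, 0.4, -0.7]
width: 0.653
gripper_force: 64.2
```

>>> servo_tool --pt "-1 0 0 0.001 0" --pt "-1 0 0 0.003 0" --pt "-1 0 0 0.005 0" --pt "-1 0 0 0.006 0" --pt "-1 0 0 0.006 0"

```text
t: 9.28
tool_pos: [0.5937, 0.0171, 0.2411]
tcp_rot: [-0.0, 0.706, 0.709, -0.0]
contact_force: [0.4, -0.2, -0.5]
width: 0.655
gripper_force: 64.2
```

>>> servo_tool --pt "-1 0 0 0.0015 0" --pt "-1 0 0 0.003 0" --pt "-1 0 0 0.0045 0" --pt "-1 0 0 0.0045 0"

```text
t: 9.78
tool_pos: [0.5936, 0.0171, 0.2365]
tcp_rot: [-0.0, 0.706, 0.709, -0.0]
contact_force: [-1.0, 0.5, -1.8]
width: 0.654
gripper_force: 64.2
```

>>> servo_tool --pt "-1 0 0 0.0015 0" --pt "-1 0 0 0.003 0" --pt "-1 0 0 0.0045 0" --pt "-1 0 0 0.006 0" --pt "-1 0 0 0.006 0"

```text
t: 10.4
tool_pos: [0.5937, 0.0171, 0.2305]
tcp_rot: [-0.0, 0.706, 0.709, -0.0]
contact_force: [0.0, 0.0, -0.7]
width: 0.66
gripper_force: 64.2
```

>>> servo_tool --pt "-1 0 0 0.002 0" --pt "-1 0 0 0.004 0" --pt "-1 0 0 0.006 0" --pt "-1 0 0 0.008 0" --pt "-1 0 0 0.008 0"

```text
t: 11.02
tool_pos: [0.5936, 0.0171, 0.2225]
tcp_rot: [-0.0, 0.706, 0.709, -0.0]
contact_force: [-0.5, -1.0, -1.2]
width: 0.658
gripper_force: 64.2
```

The disc slid onto the splines with no push. I'll keep going gently to the flange.

>>> servo_tool --pt "-1 0 0 0.001 0" --pt "-1 0 0 0.002 0" --pt "-1 0 0 0.003 0" --pt "-1 0 0 0.003 0"

```text
t: 11.52
tool_pos: [0.5937, 0.0171, 0.2196]
tcp_rot: [-0.0, 0.706, 0.709, -0.0]
contact_force: [0.9, -0.6, -0.7]
width: 0.656
gripper_force: 64.2
```

>>> servo_tool --pt "-1 0 0 0.001 0" --pt "-1 0 0 0.0015 0" --pt "-1 0 0 0.0015 0"

```text
t: 11.9
tool_pos: [0.5937, 0.0171, 0.2182]
tcp_rot: [-0.0, 0.706, 0.709, -0.0]
contact_force: [0.1, -0.3, -1.1]
width: 0.652
gripper_force: 64.2
```

>>> servo_tool --pt "-1 0 0 0.001 0" --pt "-1 0 0 0.0015 0" --pt "-1 0 0 0.0015 0"

```text
t: 12.28
tool_pos: [0.5937, 0.0171, 0.2169]
tcp_rot: [0.0, 0.706, 0.709, 0.0]
contact_force: [-1.0, 0.0, 1.0]
width: 0.659
gripper_force: 64.4
```

>>> servo_tool --pt "0.5 0 0 0 0" --pt "0.5 0 0 0 0" --pt "0.5 0 0 0 0" --pt "0.5 0 0 -0.005 0" --pt "0.6 0 0 -0.04 0" --pt "0.7 0 0 -0.09 0" --pt "0.7 0 0 -0.09 0" --pt "0.7 0 0 -0.09 0"

```text
t: 13.28
tool_pos: [0.5934, 0.0172, 0.3068]
tcp_rot: [-0.0, 0.706, 0.709, -0.0]
contact_force: [-0.4, 0.1, 0.2]
width: 0.849
gripper_force: 0.0
```

Run:
```python
from h import *
print(rel(.4498,-.2133,.25,.297+np.pi)); o=arm.get_obs(); print(o["tool_pos"],o["q"])
p,d=show("scene","s2"); P=cloud("scene",d).reshape(-1,3); t=o["tool_pos"]; P2=P[P[:,2]<.065]
for zr in ((.049,.060),(.0515,.060)):
    x,f,k=fitplate(P2,(.5935,.019),zr); print(np.round(x,4),round(f),k)
Q=P[(abs(P[:,2]-.054)<.006)&(np.hypot(P[:,0]-.5935,P[:,1]-.019)<.05)&(np.hypot(P[:,0]-.5935,P[:,1]-.019)>.02)]
print(len(Q),np.percentile(Q[:,2],[10,50,90]))
A=np.c_[Q[:,:2]-[.5935,.019],np.ones(len(Q))]
for _ in range(4):
    s=np.linalg.lstsq(A,Q[:,2],rcond=None)[0]; r=abs(A@s-Q[:,2])<.002; A,Q=A[r],Q[r]
print(s,len(Q))
```

```text
[-0.2299 -0.1445  0.0568 -1.8637]
[0.59335008 0.01718321 0.30683729] [-1.59147034e-01  6.11091062e-01  1.60054851e+00 -2.16498940e-05
  9.30029487e-01 -1.63194793e-01]
[0.5919 0.0181 1.5781] 581 263
[0.592  0.0178 1.5729] 588 244
217 [0.05110261 0.05486064 0.05689956]
[ 0.01911719 -0.02862547  0.05533098] 152
```

>>> servo_tool --pt "0.7 -0.23 -0.1445 0 -0.2" --pt "0.7 -0.23 -0.1445 0 -0.4" --pt "0.7 -0.23 -0.1445 0 -0.6" --pt "0.7 -0.23 -0.1445 0 -0.8" --pt "0.7 -0.23 -0.1445 0.01 -1.0" --pt "0.7 -0.23 -0.1445 0.02 -1.2" --pt "0.7 -0.23 -0.1445 0.03 -1.4" --pt "0.7 -0.23 -0.1445 0.04 -1.6" --pt "0.7 -0.23 -0.1445 0.057 -1.8" --pt "0.7 -0.23 -0.1445 0.057 -1.864" --pt "0.7 -0.23 -0.1445 0.057 -1.864" --pt "0.7 -0.23 -0.1445 0.057 -1.864"

```text
t: 14.82
tool_pos: [0.4497, -0.2132, 0.2485]
tcp_rot: [-0.001, -0.148, 0.989, 0.001]
contact_force: [0.2, -0.0, -0.7]
width: 0.852
gripper_force: 0.0
```

Run:
```python
from h import *
print(rel(.4498,-.2133,.1715,.297+np.pi)); o=arm.get_obs(); print(o["tool_pos"],o["q"])
```

```text
[-0.0002 -0.0004  0.077  -0.0006]
[ 0.44968632 -0.21315555  0.24847856] [-6.67579154e-01  6.18469912e-01  1.87743482e+00 -1.45423392e-05
  6.48770151e-01 -2.53475796e+00]
```

>>> servo_tool --pt "0.7 0 0 0.05 0" --pt "0.7 0 0 0.07 0" --pt "0.7 0 0 0.076 0" --pt "0.7 0 0 0.076 0" --pt "-1 0 0 0.076 0" --pt "-1 0 0 0.076 0" --pt "-1 0 0 0.076 0" --pt "-1 0 0 0.076 0" --pt "-1 0 0 0.076 0"

```text
t: 15.95
tool_pos: [0.4503, -0.2136, 0.1751]
tcp_rot: [0.001, -0.148, 0.989, -0.001]
contact_force: [-0.2, -0.1, 7.3]
width: 0.653
gripper_force: 63.4
```

>>> servo_tool --pt "-1 0 0 -0.03 0" --pt "-1 0 0 -0.08 0" --pt "-1 0 0 -0.118 0" --pt "-1 0 0 -0.118 0" --pt "-1 0 0 -0.118 0"

```text
t: 16.58
tool_pos: [0.4498, -0.2132, 0.2915]
tcp_rot: [-0.0, -0.148, 0.989, 0.0]
contact_force: [0.4, 1.0, -0.1]
width: 0.65
gripper_force: 64.2
```

Run:
```python
from h import *
print(rel(.5936,.0175,.295,1.574)); o=arm.get_obs(); print(o["tool_pos"],o["q"])
```

```text
[-0.2051  0.1785 -0.0034  1.8648]
[ 0.44976518 -0.21317869  0.29154307] [-6.67518680e-01  5.38237472e-01  1.85250681e+00  2.60387901e-06
  7.51256001e-01 -2.53549134e+00]
```

>>> servo_tool --pt "-1 -0.205 0.1785 -0.005 0.2" --pt "-1 -0.205 0.1785 -0.005 0.4" --pt "-1 -0.205 0.1785 -0.005 0.6" --pt "-1 -0.205 0.1785 -0.005 0.8" --pt "-1 -0.205 0.1785 -0.005 1.0" --pt "-1 -0.205 0.1785 -0.005 1.2" --pt "-1 -0.205 0.1785 -0.005 1.4" --pt "-1 -0.205 0.1785 -0.005 1.6" --pt "-1 -0.205 0.1785 -0.005 1.8" --pt "-1 -0.205 0.1785 -0.005 1.865" --pt "-1 -0.205 0.1785 -0.005 1.865" --pt "-1 -0.205 0.1785 -0.005 1.865"

```text
t: 18.08
tool_pos: [0.5933, 0.0173, 0.2946]
tcp_rot: [-0.002, 0.706, 0.708, -0.001]
contact_force: [0.1, -0.1, -0.8]
width: 0.652
gripper_force: 64.2
```

Run:
```python
from h import *
P=disccheck("s3"); np.save("P3.npy",P); t=arm.get_obs()["tool_pos"]
P=P[abs(P[:,0]-t[0])<.032]
Q=P[(abs(P[:,2]-.128)<.007)&(np.hypot(P[:,0]-t[0],P[:,1]-t[1])<.05)]; A=np.c_[Q[:,:2]-t[:2],np.ones(len(Q))]
for _ in range(4):
    s=np.linalg.lstsq(A,Q[:,2],rcond=None)[0]; r=abs(A@s-Q[:,2])<.002; A,Q=A[r],Q[r]
print("top plane",s,len(Q))
for zr in ((.121,.135),(.1235,.135)):
    x,f,k=fitplate(P,t[:2],zr); print(np.round(x,4),round(f),k)
```

```text
[0.59340013 0.017279   0.29496802] {np.float64(0.1): np.int64(0), np.float64(0.104): np.int64(0), np.float64(0.108): np.int64(0), np.float64(0.112): np.int64(0), np.float64(0.116): np.int64(5), np.float64(0.12): np.int64(40), np.float64(0.124): np.int64(61), np.float64(0.128): np.int64(170), np.float64(0.132): np.int64(27), np.float64(0.136): np.int64(20), np.float64(0.14): np.int64(17), np.float64(0.144): np.int64(22), np.float64(0.148): np.int64(19), np.float64(0.152): np.int64(21), np.float64(0.156): np.int64(20), np.float64(0.16): np.int64(17), np.float64(0.164): np.int64(19), np.float64(0.168): np.int64(21), np.float64(0.172): np.int64(35), np.float64(0.176): np.int64(72), np.float64(0.18): np.int64(61), np.float64(0.184): np.int64(24), np.float64(0.188): np.int64(45), np.float64(0.192): np.int64(61)}
crop origin 173 128
top plane [ 0.02104456 -0.00077016  0.12880171] 139
[ 0.5924  0.0202 -1.4316] 566 275
[ 0.5926  0.0201 -1.4479] 571 248
```

View pics/s3c.png

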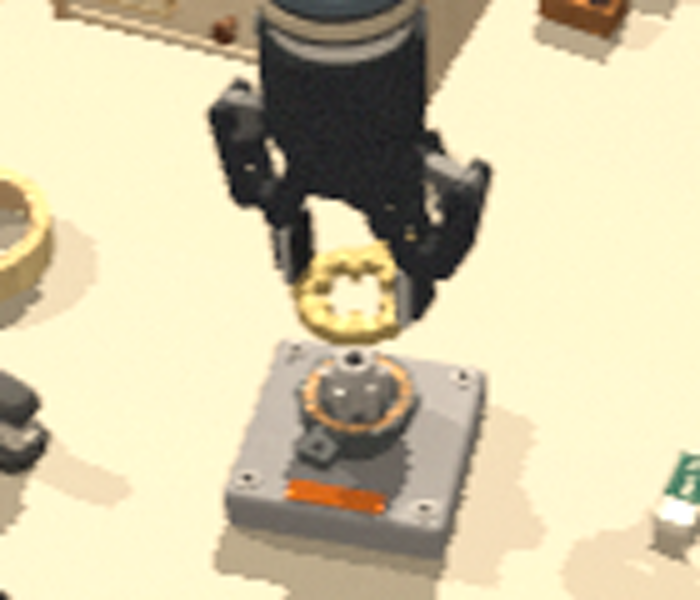

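The disc is seated with its tab at crop (318,447), next to the orange bar. The brass plate is held level above the hub. Correcting by under 1 mm and descending slowly.

>>> servo_tool --pt "-1 -0.0007 0.0003 0.02 0" --pt "-1 -0.0007 0.0003 0.038 0" --pt "-1 -0.0007 0.0003 0.042 0" --pt "-1 -0.0007 0.0003 0.044 0" --pt "-1 -0.0007 0.0003 0.044 0"

```text
t: 18.75
tool_pos: [0.5944, 0.0165, 0.253]
tcp_rot: [0.0, 0.706, 0.708, 0.0]
contact_force: [0.3, -0.4, 0.2]
width: 0.653
gripper_force: 64.2
```

>>> servo_tool --pt "-1 0 0 0.001 0" --pt "-1 0 0 0.0025 0" --pt "-1 0 0 0.004 0" --pt "-1 0 0 0.005 0" --pt "-1 0 0 0.005 0"

```text
t: 19.38
tool_pos: [0.5941, 0.0166, 0.2476]
tcp_rot: [-0.0, 0.706, 0.708, -0.0]
contact_force: [0.3, -0.4, -1.1]
width: 0.651
gripper_force: 64.2
```

>>> servo_tool --pt "-1 0 0 0.001 0" --pt "-1 0 0 0.0025 0" --pt "-1 0 0 0.0035 0" --pt "-1 0 0 0.0035 0"

```text
t: 19.88
tool_pos: [0.5942, 0.0166, 0.2441]
tcp_rot: [-0.0, 0.706, 0.708, 0.0]
contact_force: [0.6, 1.0, -0.5]
width: 0.654
gripper_force: 64.2
```

>>> servo_tool --pt "-1 0 -0.0004 0.001 0" --pt "-1 0 -0.0004 0.0025 0" --pt "-1 0 -0.0004 0.004 0" --pt "-1 0 -0.0004 0.005 0" --pt "-1 0 -0.0004 0.005 0"

```text
t: 20.5
tool_pos: [0.5939, 0.0166, 0.2392]
tcp_rot: [0.0, 0.706, 0.708, 0.0]
contact_force: [1.8, 1.9, -0.7]
width: 0.648
gripper_force: 64.2
```

>>> servo_tool --pt "-1 0 0 0.001 0" --pt "-1 0 0 0.0025 0" --pt "-1 0 0 0.004 0" --pt "-1 0 0 0.005 0" --pt "-1 0 0 0.005 0"

```text
t: 21.12
tool_pos: [0.5938, 0.0166, 0.2341]
tcp_rot: [0.0, 0.706, 0.708, 0.0]
contact_force: [1.2, 1.5, 0.1]
width: 0.645
gripper_force: 64.3
```

>>> servo_tool --pt "-1 0 0 0.001 0" --pt "-1 0 0 0.0015 0" --pt "-1 0 0 0.0015 0"

```text
t: 21.5
tool_pos: [0.5938, 0.0166, 0.2327]
tcp_rot: [0.0, 0.706, 0.708, 0.0]
contact_force: [2.1, 1.6, 1.6]
width: 0.652
gripper_force: 64.4
```

>>> servo_tool --pt "-1 0.0005 0.0003 0 0" --pt "-1 0.0005 0.0003 0.001 0" --pt "-1 0.0005 0.0003 0.001 0"

```text
t: 21.88
tool_pos: [0.5939, 0.0169, 0.2314]
tcp_rot: [-0.0, 0.706, 0.708, -0.0]
contact_force: [0.9, 1.1, 0.5]
width: 0.651
gripper_force: 64.2
```

>>> servo_tool --pt "-1 0 0 0.0005 0" --pt "-1 0 0 0.001 0" --pt "-1 0 0 0.001 0"

```text
t: 22.25
tool_pos: [0.5939, 0.017, 0.2305]
tcp_rot: [-0.0, 0.706, 0.708, -0.0]
contact_force: [0.7, -0.4, -0.8]
width: 0.651
gripper_force: 64.2
```

>>> servo_tool --pt "-1 0 0 0.0005 0" --pt "-1 0 0 0.001 0" --pt "-1 0 0 0.001 0"

```text
t: 22.62
tool_pos: [0.5939, 0.017, 0.2298]
tcp_rot: [-0.0, 0.706, 0.708, -0.0]
contact_force: [-0.6, 1.4, 0.8]
width: 0.65
gripper_force: 64.4
```

>>> servo_tool --pt "-1 0 0 0.0005 0" --pt "-1 0 0 0.001 0" --pt "-1 0 0 0.001 0"

```text
t: 23.0
tool_pos: [0.5939, 0.017, 0.2287]
tcp_rot: [-0.0, 0.706, 0.708, -0.0]
contact_force: [-1.0, -0.4, 1.1]
width: 0.653
gripper_force: 64.5
```

```bash
cat > chk.py <<'E'
from h import *
import sys
p,d=show("scene",sys.argv[1]); P=cloud("scene",d); q=P.reshape(-1,3); hsv=cv2.cvtColor(p,cv2.COLOR_RGB2HSV)
c=np.array([.592,.0185])
m=(hsv[...,0]>18)&(hsv[...,0]<32)&(hsv[...,1]>90)&(np.hypot(P[...,0]-c[0],P[...,1]-c[1])<.055)&(P[...,2]>.03)
Q=P[m]; print(arm.get_obs()["contact_force"],len(Q),np.percentile(Q[:,2],[10,30,50,70,90]).round(4))
Q=Q[Q[:,2]>np.percentile(Q[:,2],30)]; A=np.c_[Q[:,:2]-c,np.ones(len(Q))]
for _ in range(5):
    s=np.linalg.lstsq(A,Q[:,2],rcond=None)[0]; r=abs(A@s-Q[:,2])<.002; A,Q=A[r],Q[r]
print("plane",s.round(4),len(Q))
u=243;v=205;cv2.imwrite(f"pics/{sys.argv[1]}c.png",cv2.resize(np.clip(p[v-45:v+45,u-60:u+60,::-1]*1.5,0,255).astype(np.uint8),None,fx=6,fy=6,interpolation=cv2.INTER_CUBIC))
E
python3 chk.py s4
```

```text
[-1.39687762 -0.11916874  1.72474329] 207 [0.0555 0.0617 0.0631 0.064  0.066 ]
plane [-0.0392  0.014   0.0644] 79
```

View pics/s4c.png

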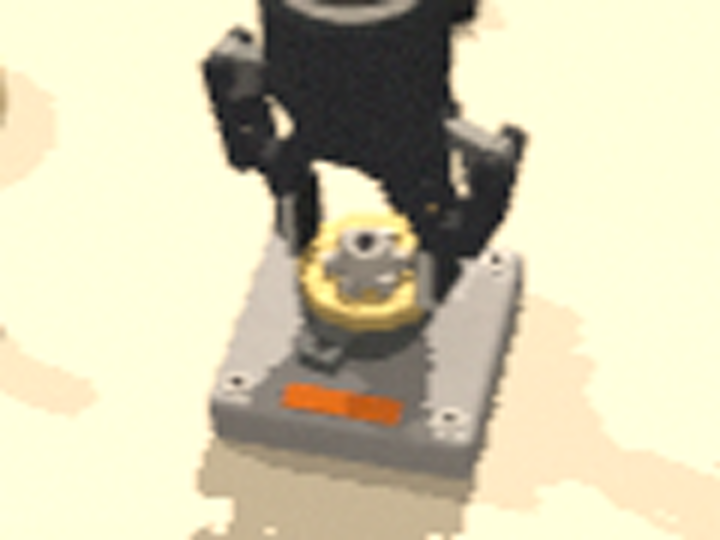

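The brass plate lies on the disc: its plane is at 0.064 m, the hub comes up through it, and the disc's tab is still by the bar. Releasing and retreating.

>>> servo_tool --pt "0.5 0 0 0 0" --pt "0.5 0 0 0 0" --pt "0.5 0 0 0 0" --pt "0.5 0 0 -0.005 0" --pt "0.6 0 0 -0.04 0" --pt "0.7 -0.02 0 -0.1 0" --pt "0.7 -0.1 0 -0.15 0" --pt "0.7 -0.15 0 -0.15 0" --pt "0.7 -0.18 0 -0.15 0" --pt "0.7 -0.18 0 -0.15 0" --pt "0.7 -0.18 0 -0.15 0"

```text
t: 24.42
tool_pos: [0.5942, -0.1626, 0.3786]
tcp_rot: [-0.001, 0.706, 0.708, 0.0]
contact_force: [-0.3, 1.2, 0.5]
width: 0.848
gripper_force: 0.0
```

```bash
python3 chk.py s5
python3 - <<'E'
from h import *
p,d=show("top","t5"); P=cloud("top",d).reshape(-1,3)
for nm,zr in (("brass",(.06,.0685)),("disc",(.049,.058))):
    Q=P[(P[:,2]>zr[0])&(P[:,2]<zr[1])&(np.hypot(P[:,0]-.5936,P[:,1]-.0165)<.055)]; r=np.hypot(Q[:,0]-.5936,Q[:,1]-.0165); k=r>.035
    print(nm,len(Q),Q[(r>.02)&(r<.028)].mean(0).round(4),"tab",Q[k].mean(0).round(4),k.sum())
print(fitplate(P,(.594,.016),(.0605,.0685)))
E
```

```text
[ 0.52023735  1.46077238 -0.5085221 ] 286 [0.0583 0.0633 0.0645 0.0656 0.0666]
plane [0.011  0.0086 0.0652] 179
brass 417 [0.5937 0.0174 0.0651] tab [ 0.5931 -0.0253  0.0654] 55
disc 122 [0.6039 0.0027 0.0555] tab [0.5927 0.0576 0.054 ] 50
(array([ 0.59328654,  0.01505558, -1.57405969]), np.float64(129.2266914702093), 411)
```

View pics/s5c.png

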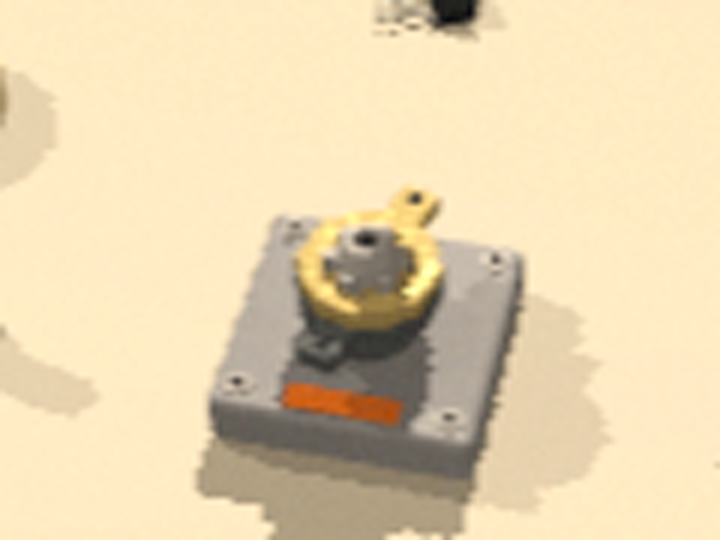

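Both plates lie flat with their tabs opposite: disc tab at crop (320,350) by the bar, brass tab at (415,203). The brass top is at 65 mm, and the arm is clear.

```bash
python3 -c "
from bench import finish_job; print(finish_job())"
```

```text
the job is handed in; nothing more can be done
None
```

The job is handed in at about 24.5 s: the friction disc is fully down with its tab on the orange bar's side, and the brass plate lies flat on it with its tab opposite. Both are released, neither plate was forced (no more than about 2 N on the hub), and I kept clear of the eraser, loupe and clip. The hand-in call returned no verdict.

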